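Set up the drying carton for turned spindles

ROBOT

A 7-joint arm with a two-finger parallel gripper is mounted at the origin on the work surface. World frame = base frame: x ahead of the robot, y to its left, z up, the work surface at z = 0. Lengths are in m, angles in rad, forces in N, time in s.
With the tool pointing down it reaches from about 0.4 to 0.85 m from the base axis. Payload 10.4 kg.
Tool frame: the origin (TCP) lies midway between the tips of the shut fingers; the grasp point (between the pads) lies 19 mm behind it; z points along the fingers, y is the line along which they close (so a half turn about z gives the same grasp; the last joint's range is limited). The gripper opens to 87 mm and grips with 3 to 60 N. Pads are 19 mm wide; open, the fingers measure 117 mm over their backs; the gripper's body (75 mm by 190 mm) begins 51 mm behind the grasp point.
Start: joints at [1.326, 0.332, -0.065, 1.46, 0.022, 1.35, -0.088], TCP at [0.138, -0.61, 0.223] pointing down, gripper open.
Joint ranges: [-2.6, 2.6], [-0.5, 2.12], [-1.47, 1.34], [0.16, 2.42], [-1.27, 4.41], [0.06, 2.06], [-2.6, 2.6]. Speed limits (rad/s): [2.22, 2.22, 2.79, 2.79, 3.14, 3.14, 3.14].

INTERFACE

Orientations are given as a unit quaternion [x, y, z, w].
In Python, from bench import r gives the robot as it stands.
- The arm moves only by the tool arm_command, never from a script. Its arguments are lists of equal length, an entry for each row: "xyz": the shift along the world's x, y, z in m, a list of three; "rot": the turn, a rotation vector about the world's x, y, z in rad, a list of three. In form: {"xyz": [[tx, ty, tz], ...], "rot": [[ax, ay, az], ...]}. A call has 1 to 20 rows; each row is the pose to reach, as a shift and turn from the pose commanded when the call began; what a row does not reach only later rows make up. A row lasts 1/12 s, in which the tool goes at most 41.7 mm and 7.16 degrees, less where a joint would pass 70% of its speed; a pose out of reach is approached as far as the arm can. A call with a gripper value outside its range is refused whole. "grip" is the opening, from 0 (shut) to 1 (fully open), set as the call begins (left out, the last holds). The fingers move at their own pace and stop on an object; "squeeze" is the grip in N (left out, the last holds). Time passes only in rows, so rows that repeat a pose let the fingers close. It gives the time, the measured TCP pose, the force, the opening and the grip force at its end, in the units of the state.
- r.read_state(): the state, without advancing time (a new reading comes with each control period).
- r.camera(name): name is "scene" or "top" or "wrist"; returns the picture (480x640x3 uint8, red, green, blue); there is no depth.
- r.camera_model(name): a dict with "fx", "fy", "cx", "cy" (pixels), "T" (4x4, takes a point from camera to world coordinates). Camera axes: x right, y up, looking along -z (the intrinsics and any distortion apply to the point x, -y, -z); pixel columns grow to the right and rows downward; lengths in m; the calibration is good to about 2 mm. A picture is of the moment at which its call begins: read the wrist's pose just before it. camera_model takes no time and is no camera call; for the wrist camera it gives the pose at the moment of the call.
- r.close_job(): hands the job in; it is judged then, once.
Trained networks look in the newest picture that a camera, given by its name, has taken for a name from the list of things; names that differ only in an ending like _2 or _b are one class to them, and where a whole thing is asked for, a point or a joint stands for the part that bears it (a point fixed in the world has none). Each returns a list of dicts, best first, with "conf" (0 to 1); they miss things now and then, are a little off and sometimes report something else, mostly with a low value. They report only what shows in the picture. A call takes as long as a camera call. They do not tell look-alikes from the thing itself.
- r.look_for(label, camera): "at" ([x, y, z] in m, in the coordinates of the camera as it stood for that picture, good to about 4 mm: the middle of the surface that is visible of it).
- r.spot_point(label, camera): "at" ([x, y, z] in m, in the coordinates of the camera as it stood for that picture, good to about 4 mm: a listed point, or the origin of a listed thing).
The state is a dict: "time": time; "joint_positions": joint angles; "joint_vel": joint speeds; "joint_torque": joint torques, N m; "ee_pos": TCP position; "eef_rot": TCP orientation; "ft_force": force on the tool from outside, world axes, zero at the start; "torque": the same for the moment, N m; "width": finger opening in m; "grip_force": force on a finger pad.
Only numpy, scipy, OpenCV 4.12 (cv2) and the standard library are available. Lean on these libraries where they do the work, as an engineer would, in place of code of your own. Each camera call takes 0.05 s, during which the arm holds its last target. There are 200 camera calls.

TASK

Make up the drying carton for the freshly oiled spindles: fold all four flaps of the blank upright so that it stands as an open box, then lay every spindle lying on the rubber mat across the box, level, about centred and each in its own pair of facing notches, so that it rests on the bottoms of the notches in the two long sides. Leave the wax tin, the bowl and the mallet head alone.

Things in the scene. Friction and masses are not known exactly. Their poses are not given: they have to be found in the camera images.
- jig: Plywood block 110 x 190 x 20 mm fixed to the bench, left or right; on it a carton blank: 5 mm cardboard floor of the same outline and four 5 mm flaps creased along its edges 25 mm up. Origin: centre of the block's underside, on the bench; x along the short side (110), y the long side, z up. Far/near flaps are on its +x/-x sides, left/right on +y/-y.
- flap_near (a joint): Angle of the notched flap on the block's -x side: 0 flat outward, 1.57 upright, stop 1.59. Crease 55 mm from the centre; upright it is 190 mm wide, 55 to 60 mm from the centre, 50 mm high to the notch bottoms (75 mm over the bench), with 9 mm teeth above. Starts part raised; stiff crease (0.08 N m friction), stays where left; raise by pushing the free edge in and up along its arc (a level push may bind).
- flap_far (a joint): The same notched flap on the block's +x side: 0 flat outward, 1.57 upright, stop 1.59. Both have five pointed teeth (9 mm high, 18 mm wide at the root) at y = -86, -44, 0, 44, 86 mm of the block, and between them four flat-bottomed notches, centred at y = -65, -22, 22, 65 mm, 24 to 26 mm wide at the bottom, each facing one of the other flap.
- flap_left (a joint): Plain flap on the block's +y side: 0 flat outward, 1.57 upright, stop 1.59. 110 mm wide, 35 mm high (60 mm over the bench when upright), 5 mm thick; crease 95 mm from the centre, 25 mm up; upright it lies 95 to 100 mm from the centre. Same stiff crease.
- flap_right (a joint): The same plain flap on the block's -y side: 0 flat outward, 1.57 upright, stop 1.59.
- spindle1_center (a point): Centre of a turned pale-wood spindle, 160 mm long along its x axis, 50 g: square ends 20 x 20 mm, each 45 mm long, and a turned round middle 70 mm long, 18 mm across at its centre, where it is gripped. Three or four of the spindles are there; they start lying on a 3 mm rubber mat (240 x 320 mm), centre 13 mm above the bench. None when absent.
- spindle2_center (a point): Centre of a turned pale-wood spindle, 160 mm long along its x axis, 50 g: square ends 20 x 20 mm, each 45 mm long, and a turned round middle 70 mm long, 18 mm across at its centre, where it is gripped. Three or four of the spindles are there; they start lying on a 3 mm rubber mat (240 x 320 mm), centre 13 mm above the bench. None when absent.
- spindle3_center (a point): Centre of a turned pale-wood spindle, 160 mm long along its x axis, 50 g: square ends 20 x 20 mm, each 45 mm long, and a turned round middle 70 mm long, 18 mm across at its centre, where it is gripped. Three or four of the spindles are there; they start lying on a 3 mm rubber mat (240 x 320 mm), centre 13 mm above the bench. None when absent.
- spindle4_center (a point): Centre of a turned pale-wood spindle, 160 mm long along its x axis, 50 g: square ends 20 x 20 mm, each 45 mm long, and a turned round middle 70 mm long, 18 mm across at its centre, where it is gripped. Three or four of the spindles are there; they start lying on a 3 mm rubber mat (240 x 320 mm), centre 13 mm above the bench. None when absent.
- wax_tin: Bystander, to be left alone: steel tin, 76 mm across, 55 mm high; origin at the centre of its underside.
- bowl: Bystander, to be left alone: small wooden bowl, 110 mm across, 50 mm high; origin at the centre of its underside.
- mallet_head: Bystander, to be left alone: dark wooden mallet head, 72 mm across, 60 mm high; origin at the centre of its underside.
Things that resemble listed ones, but are neither listed nor needed, are in the scene too. Leave any grey or pink look-alike of the part that bears spindle3_center alone.

How it is judged:
By the outcome, as a careful person would: the job done as asked, in the order asked, and still so for the second after the job is handed in, with the robot touching nothing.
Of spindle1, spindle2, spindle3, spindle4 only 3 to 4 are there at a start; the rules pass over those that are not, and their reading is None.
At some moment in a run one of spindle1, spindle2, spindle3, spindle4 may be knocked a few centimetres aside while the robot is not near it.
Once in a run the grip may slacken for a moment while it holds something.
It also fails if it takes over 210 s, if anything falls off the work surface, if the arm or the gripper's body presses on something with over 40 N, if the wrist force passes 120 N, or if a joint passes its speed limit or range.

## Working session

There is one attempt and no reset: what is moved stays moved. The work goes in short steps, Python scripts to look and compute and a tool call to move; the robot and the scene stay as the last step left them, time stands still between calls to the robot, and variables do not carry over. Pictures are saved under pics/ and viewed, at most 14 in all, crops included, and the job is handed in when it is done.

Besides the shell and the picture viewer there is one more tool, called after ">>>" as a command line: name --argument value ..., lists and objects as JSON in quotes. arm_command: Moves the arm, as the interface text tells. Its arguments: {"type":"object","properties":{"xyz":{"type":"array"},"rot":{"type":"array"},"grip":{"type":"number"},"squeeze":{"type":"number"}},"required":["xyz","rot"]}

```bash
mkdir -p pics; cat > h.py <<'E'
import numpy as np, cv2
from bench import r
def snap(cam,name=None):
    m=r.camera_model(cam); im=r.camera(cam)
    if name: cv2.imwrite('pics/'+name,im[:,:,::-1])
    return im,m
def w(m,p): return (np.array(m['T'])@np.append(p,1))[:3]
def pix(m,p):
    T=np.array(m['T']); c=np.linalg.inv(T)@np.append(p,1)
    return np.array([m['cx']+m['fx']*c[0]/-c[2], m['cy']+m['fy']*(-c[1])/-c[2]])
def ray(m,u,v,z):
    T=np.array(m['T']); d=T[:3,:3]@np.array([(u-m['cx'])/m['fx'],-(v-m['cy'])/m['fy'],-1]); o=T[:3,3]
    return o+d*(z-o[2])/d[2]
E
python3 - <<'E'
from h import *
for c in ['top','scene']:
    im,m=snap(c,c+'0.png'); print(c,{k:v for k,v in m.items() if k!='T'},np.round(m['T'],3).tolist())
    for n in ['jig','spindle1_center','wax_tin','bowl','mallet_head','flap_near']:
        for d in r.spot_point(n,c)[:7]: p=w(m,d['at']); print(n,round(d['conf'],2),np.round(p,3),np.round(pix(m,p)))
s=r.read_state(); print(s['time'],s['ee_pos'],s['eef_rot'])
E
```

```text
top {'fx': 562.4968186536836, 'fy': 562.4968186536836, 'cx': 320.84277973927124, 'cy': 242.15333335878725} [[0.03, 0.997, -0.065, 0.456], [-0.999, 0.028, -0.019, 0.074], [-0.018, 0.065, 0.998, 1.378], [0.0, 0.0, 0.0, 1.0]]
jig 0.83 [ 0.561 -0.212 -0.001] [449. 239.]
wax_tin 0.71 [ 0.796 -0.026  0.001] [375. 143.]
bowl 0.59 [ 0.741 -0.319  0.005] [494. 167.]
mallet_head 0.77 [ 0.771  0.206 -0.003] [281. 151.]
mallet_head 0.74 [ 0.561 -0.213  0.   ] [449. 239.]Traceback (most recent call last):
  File "<stdin>", line 5, in <module>
ValueError: it knows: bowl, jig, mallet_head, spindle1_center, spindle2_center, spindle3_center, spindle4_center, wax_tin
```

```bash
python3 - <<'E'
from h import *
for c in ['top','scene']:
    im,m=snap(c,c+'0.png')
    if c=='scene': print(np.round(m['T'],3).tolist(), m['fx'])
    for n in ['jig','spindle1_center']:
        for d in r.spot_point(n,c)[:8]: p=w(m,d['at']); print(n,round(d['conf'],2),np.round(p,3),np.round(pix(m,p)))
    for n in ['flap_near','flap_far','flap_left','flap_right','spindle1_center']:
        try:
            for d in r.look_for(n,c)[:8]: p=w(m,d['at']); print('L',n,round(d['conf'],2),np.round(p,3),np.round(pix(m,p)))
        except Exception as e: print(e)
s=r.read_state(); print(s['time'],s['ee_pos'],s['eef_rot'])
E
```

```text
jig 0.61 [ 0.562 -0.216  0.   ] [451. 239.]
L flap_near 0.97 [ 0.482 -0.212  0.039] [452. 272.]
L flap_far 0.71 [ 0.635 -0.216  0.043] [455. 207.]
L flap_left 0.61 [ 0.559 -0.103  0.032] [406. 238.]
L flap_right 0.68 [ 0.557 -0.325  0.041] [500. 241.]
L spindle1_center 0.4 [0.516 0.17  0.02 ] [292. 253.]
L spindle1_center 0.35 [ 0.561 -0.101  0.035] [405. 237.]
[[-0.098, -0.789, 0.607, 1.175], [0.995, -0.089, 0.044, 0.137], [0.019, 0.608, 0.793, 0.912], [0.0, 0.0, 0.0, 1.0]] 446.5432367858634
jig 0.7 [ 0.564 -0.212  0.001] [189. 257.]
spindle1_center 0.44 [ 0.768  0.209 -0.001] [356. 351.]
L flap_near 0.59 [ 0.486 -0.208  0.038] [196. 223.]
L flap_far 0.59 [ 0.645 -0.214  0.045] [176. 274.]
L flap_left 0.81 [ 0.569 -0.097  0.032] [233. 256.]
L flap_left 0.52 [ 0.485 -0.206  0.038] [197. 223.]
L flap_right 0.68 [ 0.559 -0.32   0.034] [144. 243.]
L spindle1_center 0.26 [0.783 0.207 0.056] [357. 347.]
1.1 [ 0.13751599 -0.60970511  0.22259053] [9.93856141e-01 1.10679572e-01 1.49272975e-05 5.56056124e-05]
```

View pics/top0.png

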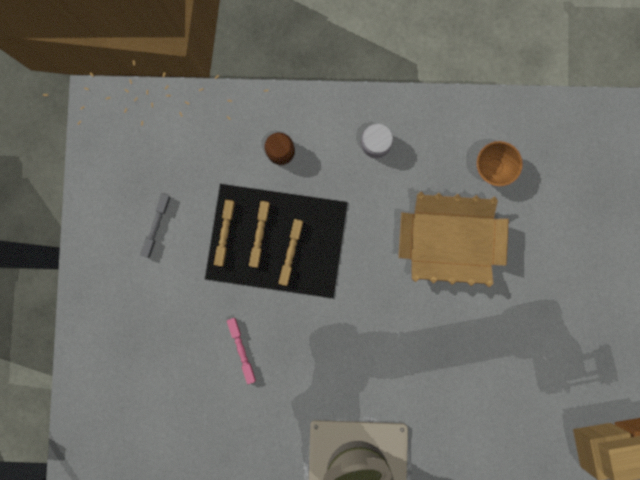

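View pics/scene0.png

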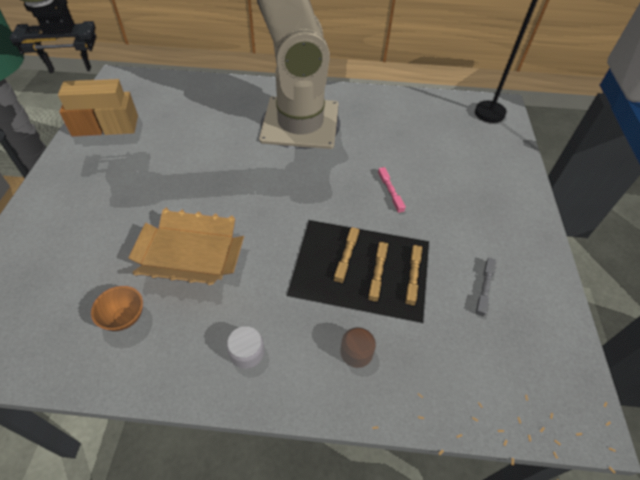

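Top view: three pale spindles lie on the mat at about (225,233), (260,235) and (291,252). The look-alikes are the grey one at (157,225) and the pink one at (241,350), both off the mat, so I leave those. The jig is at about (452,238).

```bash
python3 - <<'E'
from h import *
im=cv2.imread('pics/top0.png')
a=cv2.resize(im[185:300,390:520],None,fx=4.6,fy=4.6,interpolation=cv2.INTER_CUBIC)
cv2.imwrite('pics/c1.png',a)
m=r.camera_model('top')
hsv=cv2.cvtColor(im,cv2.COLOR_BGR2HSV); mk=((hsv[:,:,2]>90)&(hsv[:,:,1]>80)).astype(np.uint8)
mk[:190]=0; mk[295:]=0; mk[:,:205]=0; mk[:,350:]=0
n,l,st,ce=cv2.connectedComponentsWithStats(mk)
for i in range(1,n):
    if st[i,4]<150: continue
    rc=cv2.minAreaRect(np.argwhere(l==i)[:,::-1].astype(np.float32))
    bp=cv2.boxPoints(rc); q=np.array([ray(m,*p,0.013)[:2] for p in bp]); c=ray(m,*rc[0],.013)
    e=[q[1]-q[0],q[2]-q[1]]; e=max(e,key=np.linalg.norm)
    print(np.round(rc[0]),c.round(4),np.degrees(np.arctan2(e[1],e[0])).round(1)%180,np.linalg.norm(e).round(3), np.round(ray(m,*ce[i],.013),4))
E
```

```text
[223. 232.] [0.5616 0.339  0.013 ] 172.3 0.163 [0.5612 0.339  0.013 ]
[259. 234.] [0.561  0.2528 0.013 ] 171.8 0.162 [0.5607 0.2529 0.013 ]
[290. 252.] [0.5186 0.1744 0.013 ] 167.9 0.162 [0.5189 0.1746 0.013 ]
```

View pics/c1.png

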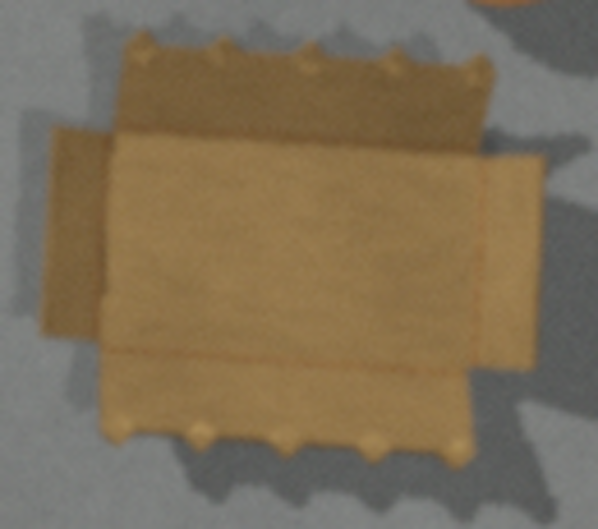

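The crop shows the floor corners at TL(110,132), TR(484,155), BR(470,370) and BL(98,350), with all four flaps partly raised.

```bash
python3 - <<'E'
from h import *
from scipy.optimize import minimize_scalar
m=r.camera_model('top')
P=lambda u,v:(390+(u+.5)/4.6-.5,185+(v+.5)/4.6-.5)
C=np.array([ray(m,*P(*p),.025)[:2] for p in [(110,132),(484,155),(470,370),(98,350)]])
c=C.mean(0); ex=C[0]+C[1]-C[2]-C[3]; ey=C[0]+C[3]-C[1]-C[2]
yx=np.arctan2(ex[1],ex[0]); yy=np.arctan2(-ey[0],ey[1]); print(c,np.degrees([yx,yy]),np.linalg.norm(ex)/2,np.linalg.norm(ey)/2)
yaw=(yx+2*yy)/3; R=np.array([[np.cos(yaw),-np.sin(yaw)],[np.sin(yaw),np.cos(yaw)]])
# flap angles: distance-from-crease, middle of free edge
for n,d,off,L,uv in [('near',(-1,0),.055,.059,(287,448)),('far',(1,0),.055,.059,(311,52)),('left',(0,1),.095,.035,(46,233)),('right',(0,-1),.095,.035,(540,262))]:
    f=lambda a:np.linalg.norm(pix(m,np.append(c+R@(np.array(d)*(off+L*np.cos(a))),.025+L*np.sin(a)))-P(*uv))
    g=np.linspace(0,1.57,80); v=[f(a) for a in g]; i=np.argsort(v)[:3]; print(n,g[i].round(2),np.array(v)[i].round(2))
E
```

```text
[ 0.55966735 -0.21610634] [-2.58460769 -1.69605345] 0.11362012420675192 0.19413808375769434
near [0.6  0.62 0.58] [1.69 1.72 1.72]
far [0.7  0.72 0.68] [1.13 1.15 1.17]
left [0.3  0.28 0.32] [0.33 0.33 0.37]
right [0.64 0.66 0.62] [0.37 0.38 0.4 ]
```

>>> arm_command --xyz '[[0.03,0.04,0],[0.06,0.08,0],[0.09,0.12,0],[0.12,0.16,0],[0.15,0.2,0],[0.18,0.24,0],[0.21,0.28,0],[0.24,0.32,0],[0.26,0.36,0],[0.282,0.4,0],[0.282,0.4,-0.04],[0.282,0.4,-0.08],[0.282,0.4,-0.12],[0.282,0.4,-0.16],[0.282,0.4,-0.193],[0.282,0.4,-0.193]]' --rot '[[0,0,-0.03],[0,0,-0.06],[0,0,-0.09],[0,0,-0.12],[0,0,-0.15],[0,0,-0.18],[0,0,-0.21],[0,0,-0.24],[0,0,-0.257],[0,0,-0.257],[0,0,-0.257],[0,0,-0.257],[0,0,-0.257],[0,0,-0.257],[0,0,-0.257],[0,0,-0.257]]' --grip 0

```text
time: 2.43
ee_pos: [0.4167, -0.2077, 0.0246]
eef_rot: [1.0, -0.017, -0.003, -0.002]
ft_force: [-1.0, 0.4, 0.1]
width: 0.0004
grip_force: 0.0
```

>>> arm_command --xyz '[[0.012,0,0],[0.021,-0.001,0],[0.024,-0.001,0.005],[0.027,-0.001,0.009],[0.031,-0.001,0.014],[0.035,-0.001,0.018],[0.04,-0.001,0.022],[0.044,-0.002,0.025],[0.05,-0.002,0.028],[0.055,-0.002,0.03],[0.059,-0.002,0.032],[0.063,-0.002,0.033],[0.067,-0.002,0.034],[0.07,-0.002,0.034],[0.07,-0.002,0.034]]' --rot '[[0,0,0],[0,0,0],[0,0,0],[0,0,0],[0,0,0],[0,0,0],[0,0,0],[0,0,0],[0,0,0],[0,0,0],[0,0,0],[0,0,0],[0,0,0],[0,0,0],[0,0,0]]'

```text
time: 3.68
ee_pos: [0.4887, -0.2119, 0.0633]
eef_rot: [1.0, -0.018, -0.001, -0.0]
ft_force: [-6.3, -0.9, 4.5]
width: 0.0004
grip_force: 3.4
```

```bash
python3 - <<'E'
from h import *
s=r.read_state();print(s['ee_pos'],s['ft_force'])
im,m=snap('scene'); cv2.imwrite('pics/s1.png',cv2.resize(im[170:310,90:290,::-1],None,fx=4,fy=4,interpolation=cv2.INTER_CUBIC))
E
```

```text
[ 0.4887206  -0.21192394  0.06329878] [-6.32605558 -0.9188033   4.48193496]
```

View pics/s1.png

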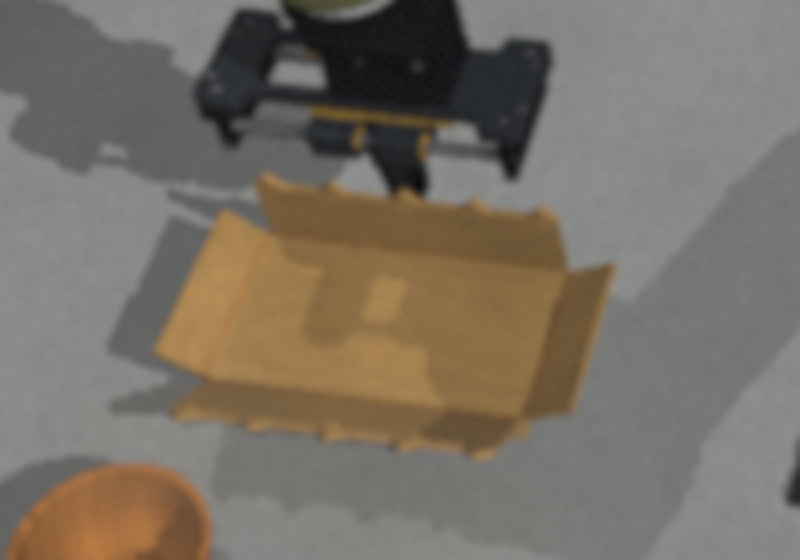

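The near flap has risen with 6 N on the finger and still leans out a little. I keep pushing until it meets the stop.

>>> arm_command --xyz '[[0.002,0,0],[0.004,0,0],[0.005,0,0],[0.005,0,0]]' --rot '[[0,0,0],[0,0,0],[0,0,0],[0,0,0]]'

```text
time: 4.07
ee_pos: [0.4892, -0.212, 0.0628]
eef_rot: [1.0, -0.018, -0.006, -0.0]
ft_force: [-26.5, 2.4, 21.3]
width: 0.0007
grip_force: 13.8
```

>>> arm_command --xyz '[[0.001,0,0],[0.002,0,0],[0.003,0,0],[0.003,0,0]]' --rot '[[0,0,0],[0,0,0],[0,0,0],[0,0,0]]'

```text
time: 4.4
ee_pos: [0.4894, -0.2121, 0.0625]
eef_rot: [1.0, -0.019, -0.009, -0.0]
ft_force: [-39.8, 4.5, 31.2]
width: 0.0006
grip_force: 20.4
```

The near flap is at its stop: the TCP no longer advances, and the contact position matches the outer face when upright. Left flap next.

>>> arm_command --xyz '[[-0.02,0,0],[-0.04,0,0.01],[-0.04,0.02,0.05],[-0.03,0.05,0.08],[0,0.075,0.08],[0.03,0.1,0.08],[0.055,0.13,0.08],[0.068,0.162,0.08],[0.068,0.162,0.04],[0.068,0.162,0],[0.068,0.162,-0.03],[0.068,0.162,-0.052],[0.068,0.162,-0.052]]' --rot '[[0,0,0],[0,0,0],[0,0,0],[0,0,0],[0,0,0],[0,0,0],[0,0,0],[0,0,0],[0,0,0],[0,0,0],[0,0,0],[0,0,0],[0,0,0]]'

```text
time: 5.48
ee_pos: [0.5626, -0.0492, 0.0069]
eef_rot: [1.0, -0.017, -0.003, -0.001]
ft_force: [-1.4, 0.5, -0.3]
width: 0.0005
grip_force: 0.0
```

>>> arm_command --xyz '[[0,-0.01,0.002],[0,-0.02,0.005],[0,-0.021,0.01],[0,-0.0225,0.014],[0,-0.025,0.017],[0,-0.027,0.02],[-0.001,-0.0295,0.023],[-0.001,-0.032,0.026],[-0.001,-0.035,0.029],[-0.001,-0.038,0.031],[-0.001,-0.041,0.033],[-0.001,-0.044,0.034],[-0.001,-0.048,0.034],[-0.001,-0.05,0.034],[-0.001,-0.05,0.034]]' --rot '[[0,0,0],[0,0,0],[0,0,0],[0,0,0],[0,0,0],[0,0,0],[0,0,0],[0,0,0],[0,0,0],[0,0,0],[0,0,0],[0,0,0],[0,0,0],[0,0,0],[0,0,0]]'

```text
time: 6.73
ee_pos: [0.5649, -0.0996, 0.0461]
eef_rot: [1.0, -0.018, 0.0, -0.0]
ft_force: [1.0, 2.7, 2.2]
width: 0.0006
grip_force: 1.4
```

>>> arm_command --xyz '[[0,-0.002,0],[0,-0.004,0],[0,-0.005,0],[0,-0.005,0]]' --rot '[[0,0,0],[0,0,0],[0,0,0],[0,0,0]]'

```text
time: 7.07
ee_pos: [0.5644, -0.1046, 0.0455]
eef_rot: [1.0, -0.018, -0.0, -0.0]
ft_force: [0.2, 4.0, 4.1]
width: 0.0005
grip_force: 1.9
```

>>> arm_command --xyz '[[0,-0.002,0],[0,-0.004,0],[0,-0.005,0],[0,-0.005,0]]' --rot '[[0,0,0],[0,0,0],[0,0,0],[0,0,0]]'

```text
time: 7.4
ee_pos: [0.5644, -0.1049, 0.0456]
eef_rot: [1.0, -0.016, -0.0, -0.003]
ft_force: [-1.6, 16.9, 5.5]
width: 0.0006
grip_force: 8.3
```

>>> arm_command --xyz '[[0,-0.001,0],[0,-0.003,0],[0,-0.004,0],[0,-0.004,0]]' --rot '[[0,0,0],[0,0,0],[0,0,0],[0,0,0]]'

```text
time: 7.73
ee_pos: [0.5644, -0.1051, 0.0456]
eef_rot: [1.0, -0.015, -0.001, -0.005]
ft_force: [-3.1, 26.8, 7.6]
width: 0.0003
grip_force: 13.5
```

>>> arm_command --xyz '[[0,0.02,0],[0,0.03,0.01],[0,0.03,0.05],[0.02,0.02,0.09],[0.05,0,0.1],[0.08,-0.02,0.1],[0.1,-0.05,0.1],[0.125,-0.08,0.1],[0.146,-0.096,0.1],[0.146,-0.096,0.06],[0.146,-0.096,0.02],[0.146,-0.096,-0.011],[0.146,-0.096,-0.011]]' --rot '[[0,0,0],[0,0,0],[0,0,0],[0,0,0],[0,0,0],[0,0,0],[0,0,0],[0,0,0],[0,0,0],[0,0,0],[0,0,0],[0,0,0],[0,0,0]]'

```text
time: 8.82
ee_pos: [0.7056, -0.2102, 0.0267]
eef_rot: [1.0, -0.018, -0.006, -0.001]
ft_force: [-1.8, 1.0, -1.6]
width: 0.0003
grip_force: 0.0
```

>>> arm_command --xyz '[[-0.015,0,0],[-0.03,0.001,0],[-0.034,0.001,0.005],[-0.037,0.001,0.009],[-0.041,0.001,0.014],[-0.045,0.001,0.018],[-0.05,0.002,0.022],[-0.054,0.002,0.025],[-0.06,0.002,0.028],[-0.065,0.002,0.03],[-0.069,0.002,0.032],[-0.073,0.003,0.033],[-0.077,0.003,0.034],[-0.079,0.003,0.034],[-0.079,0.003,0.034]]' --rot '[[0,0,0],[0,0,0],[0,0,0],[0,0,0],[0,0,0],[0,0,0],[0,0,0],[0,0,0],[0,0,0],[0,0,0],[0,0,0],[0,0,0],[0,0,0],[0,0,0],[0,0,0]]'

```text
time: 10.07
ee_pos: [0.6306, -0.207, 0.0683]
eef_rot: [1.0, -0.018, -0.001, 0.0]
ft_force: [-0.4, -0.5, -0.5]
width: 0.0006
grip_force: 0.0
```

>>> arm_command --xyz '[[-0.002,0,0],[-0.004,0,0],[-0.005,0,0],[-0.005,0,0]]' --rot '[[0,0,0],[0,0,0],[0,0,0],[0,0,0]]'

```text
time: 10.4
ee_pos: [0.6289, -0.2068, 0.0687]
eef_rot: [1.0, -0.017, 0.003, 0.0]
ft_force: [14.2, -1.9, -8.1]
width: 0.0
grip_force: 7.0
```

>>> arm_command --xyz '[[-0.001,0,0],[-0.002,0,0],[-0.003,0,0],[-0.003,0,0]]' --rot '[[0,0,0],[0,0,0],[0,0,0],[0,0,0]]'

```text
time: 10.73
ee_pos: [0.6286, -0.2068, 0.0689]
eef_rot: [1.0, -0.017, 0.006, 0.0]
ft_force: [26.8, -2.6, -16.4]
width: 0.0006
grip_force: 13.3
```

>>> arm_command --xyz '[[0.02,0,0],[0.03,0,0.01],[0.03,0,0.05],[0.02,-0.02,0.08],[0,-0.04,0.08],[-0.02,-0.07,0.08],[-0.04,-0.1,0.08],[-0.06,-0.13,0.08],[-0.07,-0.16,0.08],[-0.07,-0.173,0.06],[-0.07,-0.173,0.02],[-0.07,-0.173,-0.02],[-0.07,-0.173,-0.048],[-0.07,-0.173,-0.048]]' --rot '[[0,0,0],[0,0,0],[0,0,0],[0,0,0],[0,0,0],[0,0,0],[0,0,0],[0,0,0],[0,0,0],[0,0,0],[0,0,0],[0,0,0],[0,0,0],[0,0,0]]'

```text
time: 11.9
ee_pos: [0.549, -0.3776, 0.0133]
eef_rot: [1.0, -0.018, -0.005, -0.003]
ft_force: [-1.1, 0.9, -0.4]
width: 0.0004
grip_force: 0.0
```

>>> arm_command --xyz '[[0,0.01,0.002],[0,0.02,0.005],[0,0.0225,0.009],[0,0.025,0.012],[0,0.027,0.015],[0.001,0.0295,0.018],[0.001,0.032,0.021],[0.001,0.035,0.023],[0.001,0.038,0.025],[0.001,0.041,0.027],[0.001,0.044,0.028],[0.001,0.048,0.028],[0.001,0.053,0.028],[0.001,0.056,0.028],[0.001,0.058,0.028],[0.001,0.058,0.028]]' --rot '[[0,0,0],[0,0,0],[0,0,0],[0,0,0],[0,0,0],[0,0,0],[0,0,0],[0,0,0],[0,0,0],[0,0,0],[0,0,0],[0,0,0],[0,0,0],[0,0,0],[0,0,0],[0,0,0]]'

```text
time: 13.23
ee_pos: [0.5556, -0.3322, 0.0554]
eef_rot: [1.0, -0.021, 0.004, 0.008]
ft_force: [-8.7, -20.2, 32.9]
width: 0.0004
grip_force: 19.5
```

>>> arm_command --xyz '[[0,0.002,0],[0,0.004,0],[0,0.005,0],[0,0.005,0]]' --rot '[[0,0,0],[0,0,0],[0,0,0],[0,0,0]]'

```text
time: 13.57
ee_pos: [0.556, -0.3282, 0.057]
eef_rot: [1.0, -0.021, 0.004, 0.008]
ft_force: [-13.2, -20.4, 44.9]
width: 0.0004
grip_force: 24.7
```

>>> arm_command --xyz '[[0,-0.01,0.02],[0,-0.03,0.05],[0,-0.06,0.09],[0,-0.08,0.09]]' --rot '[[0,0,0],[0,0,0],[0,0,0],[0,0,0]]'

```text
time: 13.9
ee_pos: [0.5567, -0.3982, 0.1452]
eef_rot: [1.0, -0.017, 0.003, 0.002]
ft_force: [1.3, -1.5, 0.9]
width: 0.0004
grip_force: 0.0
```

```bash
python3 - <<'E'
from h import *
im,m=snap('scene'); im2,m2=snap('top')
a=cv2.resize(im[170:310,90:290,::-1],(500,350),interpolation=cv2.INTER_CUBIC)
b=cv2.resize(im2[180:300,390:520,::-1],(379,350),interpolation=cv2.INTER_CUBIC)[:,:300]
cv2.imwrite('pics/s2.png',np.hstack([a,b]))
cv2.imwrite('pics/s2t.png',cv2.resize(im2[180:300,390:520,::-1],(650,600),interpolation=cv2.INTER_CUBIC))
E
```

```text
(no output)
```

View pics/s2.png

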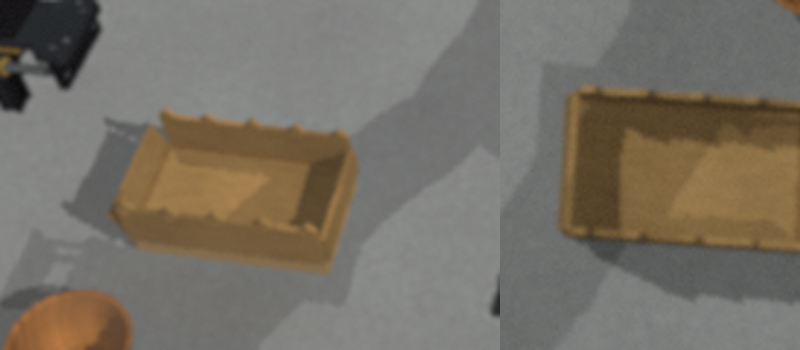

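Near, left and far flaps are upright. The right one, at (135,175) in the left half of the picture, still leans out, so I redo it with the tip lower.

>>> arm_command --xyz '[[0,0,-0.04],[0,0,-0.08],[0,0,-0.108],[0,0,-0.108],[0,0,-0.108]]' --rot '[[0,0,0],[0,0,0],[0,0,0],[0,0,0],[0,0,0]]'

```text
time: 14.42
ee_pos: [0.5537, -0.3957, 0.0295]
eef_rot: [1.0, -0.017, -0.001, -0.001]
ft_force: [-0.2, -0.6, 0.8]
width: 0.0007
grip_force: 0.0
```

>>> arm_command --xyz '[[0,0.015,0],[0,0.03,0],[0,0.038,0],[0,0.044,0.002],[0,0.05,0.004],[0,0.054,0.007],[0,0.058,0.01],[0,0.062,0.012],[0,0.066,0.014],[0,0.069,0.015],[0,0.071,0.015],[0,0.071,0.015]]' --rot '[[0,0,0],[0,0,0],[0,0,0],[0,0,0],[0,0,0],[0,0,0],[0,0,0],[0,0,0],[0,0,0],[0,0,0],[0,0,0],[0,0,0]]'

```text
time: 15.42
ee_pos: [0.5547, -0.326, 0.0459]
eef_rot: [1.0, -0.018, 0.0, 0.0]
ft_force: [0.1, -2.1, 0.9]
width: 0.0007
grip_force: 0.7
```

>>> arm_command --xyz '[[0,0.002,0],[0,0.004,0],[0,0.005,0],[0,0.005,0]]' --rot '[[0,0,0],[0,0,0],[0,0,0],[0,0,0]]'

```text
time: 15.75
ee_pos: [0.5545, -0.3216, 0.0457]
eef_rot: [1.0, -0.018, 0.0, 0.001]
ft_force: [0.6, -5.2, 2.1]
width: 0.0005
grip_force: 2.5
```

>>> arm_command --xyz '[[0,0.002,0],[0,0.004,0],[0,0.005,0],[0,0.005,0]]' --rot '[[0,0,0],[0,0,0],[0,0,0],[0,0,0]]'

```text
time: 16.08
ee_pos: [0.5543, -0.3213, 0.0458]
eef_rot: [1.0, -0.02, 0.001, 0.003]
ft_force: [5.1, -18.6, -4.7]
width: 0.0003
grip_force: 8.9
```

>>> arm_command --xyz '[[0,0.001,0],[0,0.002,0],[0,0.003,0],[0,0.003,0]]' --rot '[[0,0,0],[0,0,0],[0,0,0],[0,0,0]]'

```text
time: 16.42
ee_pos: [0.5542, -0.3212, 0.0459]
eef_rot: [1.0, -0.02, 0.002, 0.005]
ft_force: [7.5, -26.2, -9.6]
width: 0.0005
grip_force: 12.8
```

All four flaps are at their stops. The contact positions put the jig centre at about (0.559,-0.213). I go above the box for a close look.

>>> arm_command --xyz '[[0,-0.02,0],[0,-0.04,0.02],[0,-0.04,0.06],[0,-0.03,0.1],[0,-0.01,0.14],[0,0.02,0.17],[0,0.05,0.2],[0,0.08,0.23],[0,0.1,0.25],[0,0.1,0.25],[0,0.1,0.25]]' --rot '[[0,0,0],[0,0,0],[0,0,0],[0,0,0],[0,0,0],[0,0,0],[0,0,0],[0,0,0],[0,0,0],[0,0,0],[0,0,0]]' --grip 0.6

```text
time: 17.33
ee_pos: [0.5552, -0.2106, 0.2968]
eef_rot: [1.0, -0.016, 0.001, 0.0]
ft_force: [0.5, -0.7, -0.8]
width: 0.0516
grip_force: 0.0
```

```bash
python3 - <<'E'
from h import *
s=r.read_state();im,m=snap('wrist','w1.png');print(s['time'],s['ee_pos'],np.round(m['T'],3).tolist(),m['fx'],m['cx'],m['cy'])
c=np.array([.559,-.213]);yaw=-.035;R=np.array([[np.cos(yaw),-np.sin(yaw)],[np.sin(yaw),np.cos(yaw)]])
for x in (-.0575,.0575):
    for y in (-.086,0,.086): print(x,y,pix(m,np.append(c+R@[x,y],.084)).round(0))
E
```

```text
17.3333 [ 0.55523161 -0.21055502  0.29675956] [[-0.031, 0.955, 0.295, 0.635], [-1.0, -0.029, -0.01, -0.214], [-0.001, -0.295, 0.955, 0.457], [0.0, 0.0, 0.0, 1.0]] 375.1446496360283 320.148689499158 244.46271524979826
-0.0575 -0.086 [403. 262.]
-0.0575 0 [321. 261.]
-0.0575 0.086 [240. 261.]
0.0575 -0.086 [411. 150.]
0.0575 0 [322. 149.]
0.0575 0.086 [233. 149.]
```

View pics/w1.png

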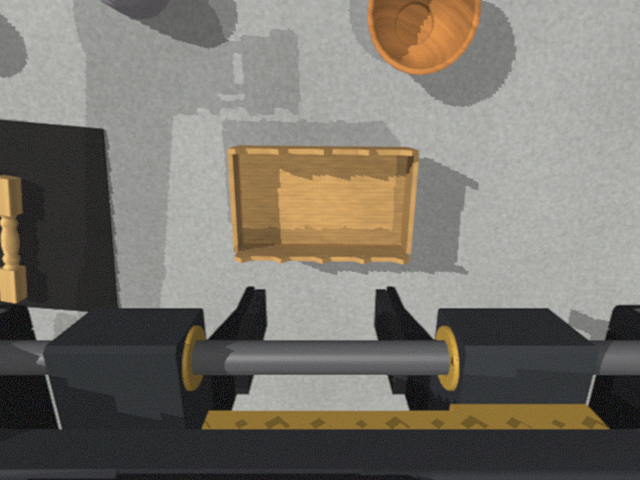

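The wrist view shows the box upright on all four sides, with teeth at about (240,258) to (405,261) near and (234,152) to (413,152) far. I check the fit of my model in one enlarged crop.

```bash
python3 - <<'E'
from h import *
im,m=snap('wrist'); im=im[:,:,::-1]
a=cv2.resize(im[135:275,222:422],(800,560),interpolation=cv2.INTER_CUBIC)
c=np.array([.559,-.213]);yaw=-.035;R=np.array([[np.cos(yaw),-np.sin(yaw)],[np.sin(yaw),np.cos(yaw)]])
for x in (-.0575,.0575):
    for y in (-.086,-.044,0,.044,.086):
        p=(pix(m,np.append(c+R@[x,y],.084))-[222,135])*4+1.5; cv2.circle(a,tuple(int(v) for v in p),3,(0,0,255),-1)
cv2.imwrite('pics/w1c.png',a)
E
```

```text
(no output)
```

View pics/w1c.png

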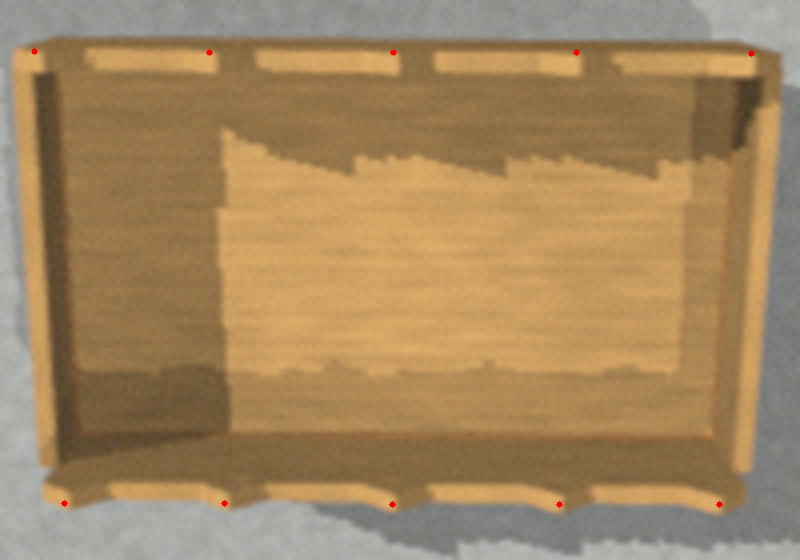

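>>> arm_command --xyz '[[0,0.035,0],[0,0.07,0],[0,0.11,0],[-0.005,0.15,0],[-0.01,0.19,0],[-0.015,0.23,0],[-0.02,0.27,0],[-0.025,0.31,-0.01],[-0.03,0.34,-0.03],[-0.035,0.37,-0.05],[-0.035,0.387,-0.08],[-0.035,0.387,-0.1],[-0.035,0.387,-0.1],[-0.035,0.387,-0.1]]' --rot '[[0,0,0],[0,0,-0.02],[0,0,-0.04],[0,0,-0.06],[0,0,-0.08],[0,0,-0.1],[0,0,-0.12],[0,0,-0.14],[0,0,-0.16],[0,0,-0.176],[0,0,-0.176],[0,0,-0.176],[0,0,-0.176],[0,0,-0.176]]'

```text
time: 18.6
ee_pos: [0.5191, 0.1727, 0.194]
eef_rot: [0.994, -0.106, -0.002, 0.001]
ft_force: [1.4, -0.1, 0.9]
width: 0.0526
grip_force: 0.0
```

```bash
cat >> h.py <<'E'
def spindles(cam,im,m,z=.013):
    hsv=cv2.cvtColor(im,cv2.COLOR_RGB2HSV); h,s,v=cv2.split(hsv)
    mk=((v>100)&(s>70)&(h<30)&(h>8)).astype(np.uint8)
    mk=cv2.morphologyEx(mk,cv2.MORPH_OPEN,np.ones((2,2)))
    n,l,st,ce=cv2.connectedComponentsWithStats(mk)
    for i in range(1,n):
        if st[i,4]<120: continue
        pts=np.argwhere(l==i)[:,::-1]
        q=np.array([ray(m,*p,z)[:2] for p in pts]); q=q.astype(np.float32)
        c,sz,_=cv2.minAreaRect(q); b=cv2.boxPoints((c,sz,_)); e=max(b[1]-b[0],b[2]-b[1],key=np.linalg.norm)
        if max(sz)<.05 or max(sz)>.2 or min(sz)>.06: continue
        print(cam,ce[i].round(),np.round(c,4),'ang',((np.degrees(np.arctan2(e[1],e[0]))+90)%180-90).round(1),np.round(sz,3))
E
python3 - <<'E'
from h import *
s=r.read_state(); print(s['ee_pos'])
im,m=snap('wrist','w2.png'); spindles('wrist',im,m)
im,m=snap('top'); spindles('top',im,m)
E
```

```text
[0.51906381 0.17269539 0.19401708]
wrist [635. 111.] [ 0.5602 -0.11  ] ang 2.2 [0.109 0.01 ]
wrist [224. 190.] [0.5546 0.2528] ang -8.1 [0.026 0.165]
wrist [135. 208.] [0.5549 0.3381] ang -7.8 [0.03  0.165]
wrist [318. 217.] [0.512  0.1748] ang -11.9 [0.022 0.165]
wrist [190. 359.] [0.3971 0.3357] ang -20.1 [0.023 0.08 ]
wrist [452. 359.] [0.3401 0.0693] ang -4.2 [0.024 0.082]
top [221. 250.] [0.5245 0.3417] ang -7.2 [0.021 0.091]
```

View pics/w2.png

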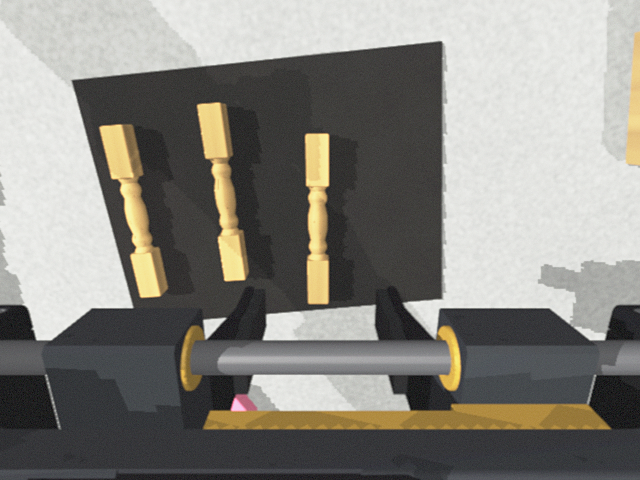

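Below the gripper the three pale spindles lie on the mat at (318,217), (224,190) and (135,208). The right-hand one is between the fingers and the pink one is off the mat. I take the one at (318,217).

>>> arm_command --xyz '[[-0.004,0,-0.035],[-0.004,0,-0.07],[-0.004,0,-0.105],[-0.004,0,-0.14],[-0.004,0,-0.165],[-0.004,0,-0.18],[-0.004,0,-0.185],[-0.004,0,-0.185],[-0.004,0,-0.185]]' --rot '[[0,0,0],[0,0,0],[0,0,0],[0,0,0],[0,0,0],[0,0,0],[0,0,0],[0,0,0],[0,0,0]]'

```text
time: 19.45
ee_pos: [0.5168, 0.1742, 0.0121]
eef_rot: [0.994, -0.106, 0.001, -0.0]
ft_force: [-0.7, 0.2, 1.3]
width: 0.0519
grip_force: 0.0
```

>>> arm_command --xyz '[[0,0,0],[0,0,0],[0,0,0],[0,0,0],[0,0,0],[0,0,0],[0,0,0],[0,0,0]]' --rot '[[0,0,0],[0,0,0],[0,0,0],[0,0,0],[0,0,0],[0,0,0],[0,0,0],[0,0,0]]' --grip 0 --squeeze 25

```text
time: 20.12
ee_pos: [0.5156, 0.1743, 0.0107]
eef_rot: [0.994, -0.105, 0.0, 0.0]
ft_force: [-0.3, -0.5, 2.6]
width: 0.0173
grip_force: 25.0
```

>>> arm_command --xyz '[[0,0,0],[0,0,0],[0,0,-0.002],[0,0,-0.004],[0,0,-0.006],[0,0,-0.006],[0,0,-0.006]]' --rot '[[0,0,0],[0,0,0],[0,0,0],[0,0,0],[0,0,0],[0,0,0],[0,0,0]]' --grip 0.4

```text
time: 20.7
ee_pos: [0.5153, 0.1743, 0.0043]
eef_rot: [0.994, -0.105, -0.0, 0.0]
ft_force: [0.3, -0.0, -0.1]
width: 0.0348
grip_force: 0.0
```

>>> arm_command --xyz '[[0,0,0],[0,0,0],[0,0,0],[0,0,0],[0,0,0],[0,0,0],[0,0,0]]' --rot '[[0,0,0],[0,0,0],[0,0,0],[0,0,0],[0,0,0],[0,0,0],[0,0,0]]' --grip 0

```text
time: 21.28
ee_pos: [0.5156, 0.1743, 0.0046]
eef_rot: [0.994, -0.105, 0.0, 0.0]
ft_force: [-0.9, 0.9, 0.7]
width: 0.0179
grip_force: 2.5
```

>>> arm_command --xyz '[[0,0,0.02],[0,0,0.06],[0,0,0.1],[0,0,0.14],[0,0,0.17],[0,0,0.18],[0,0,0.18],[0,0,0.18]]' --rot '[[0,0,0],[0,0,0],[0,0,0],[0,0,0],[0,0,0],[0,0,0],[0,0,0],[0,0,0]]'

```text
time: 21.95
ee_pos: [0.5154, 0.174, 0.1841]
eef_rot: [0.994, -0.106, 0.0, 0.0]
ft_force: [-0.8, 0.1, -1.1]
width: 0.0173
grip_force: 25.0
```

>>> arm_command --xyz '[[0,-0.03,0],[0,-0.07,0],[0.005,-0.11,0],[0.01,-0.15,0],[0.015,-0.19,0],[0.02,-0.23,0],[0.025,-0.27,0],[0.03,-0.31,0],[0.035,-0.35,0],[0.04,-0.39,0],[0.042,-0.42,0],[0.042,-0.44,0],[0.042,-0.453,0],[0.042,-0.453,0],[0.042,-0.453,0]]' --rot '[[0,0,0.02],[0,0,0.04],[0,0,0.06],[0,0,0.08],[0,0,0.1],[0,0,0.12],[0,0,0.14],[0,0,0.16],[0,0,0.176],[0,0,0.176],[0,0,0.176],[0,0,0.176],[0,0,0.176],[0,0,0.176],[0,0,0.176]]'

```text
time: 23.2
ee_pos: [0.5572, -0.2776, 0.1831]
eef_rot: [1.0, -0.017, -0.001, -0.001]
ft_force: [-0.3, 0.9, -0.1]
width: 0.017
grip_force: 25.0
```

```bash
python3 - <<'E'
from h import *
s=r.read_state(); print(s['ee_pos'],s['width'],s['grip_force'])
im,m=snap('wrist'); z=s['ee_pos'][2]+.0085; spindles('wrist',im,m,z)
cv2.imwrite('pics/w3.png',im[100:400,160:560,::-1].repeat(2,0).repeat(2,1)[:600,:800])
E
```

```text
[ 0.55715536 -0.27760528  0.18311748] 0.017049592347119866 25.000005662441254
wrist [367.  24.] [ 0.6707 -0.2994] ang 88.0 [0.052 0.018]
```

View pics/w3.png

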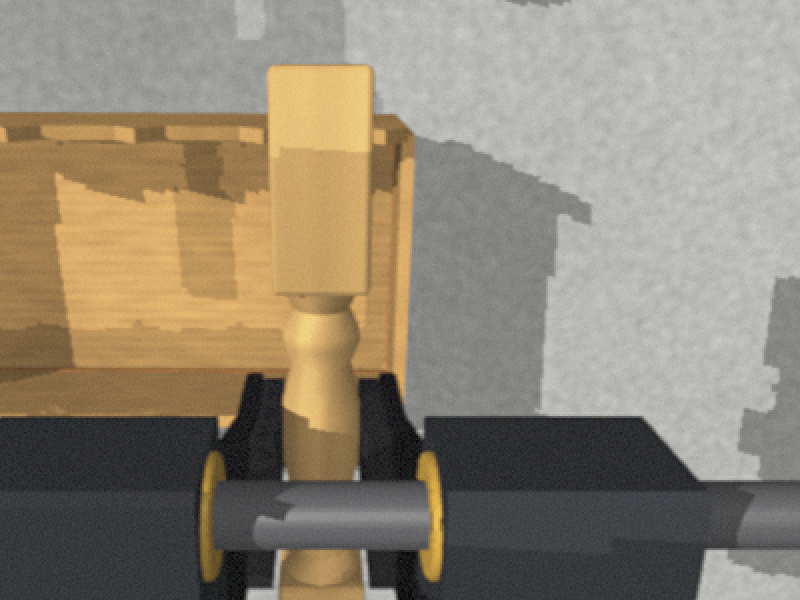

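The held spindle runs straight along the box's x axis. Its far end edge is at full-picture (320,133) and it hangs over the right-hand notch pair.

```bash
python3 - <<'E'
from h import *
m=r.camera_model('wrist')
cp=lambda u,v:(160+(u-.5)/2,100+(v-.5)/2)
z=.1831+.0085+.010
for uv in [(268,66),(374,66),(275,294),(366,294)]: print(ray(m,*cp(*uv),z).round(4))
c=np.array([.559,-.214]);yaw=-.035;R=np.array([[np.cos(yaw),-np.sin(yaw)],[np.sin(yaw),np.cos(yaw)]])
f=lambda x,y,z:((pix(m,np.append(c+R@[x,y],z))-[160,100])*2).round(0)
for y in (-.095,-.086,-.077,-.053,-.044,-.035,-.022,0): print(y,f(.055,y,.075),f(.06,y,.084))
print('corner',f(.06,-.095,.075),'wall top',f(-.0,-.1,.060))
E
```

```text
[ 0.6367 -0.2707  0.2016]
[ 0.6361 -0.2899  0.2016]
[ 0.5933 -0.2697  0.2016]
[ 0.5927 -0.2878  0.2016]
-0.095 [410. 134.] [414. 122.]
-0.086 [385. 134.] [387. 122.]
-0.077 [359. 134.] [361. 122.]
-0.053 [291. 134.] [290. 121.]
-0.044 [266. 134.] [264. 121.]
-0.035 [240. 134.] [237. 121.]
-0.022 [203. 133.] [199. 121.]
0 [141. 133.] [134. 121.]
corner [411. 119.] wall top [414. 272.]
```

```bash
python3 - <<'E'
import cv2
a=cv2.imread('pics/w3.png')[90:190,0:440]; cv2.imwrite('pics/w3c.png',cv2.resize(a,None,fx=1.8,fy=3.6,interpolation=cv2.INTER_CUBIC))
E
```

```text
(no output)
```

View pics/w3c.png

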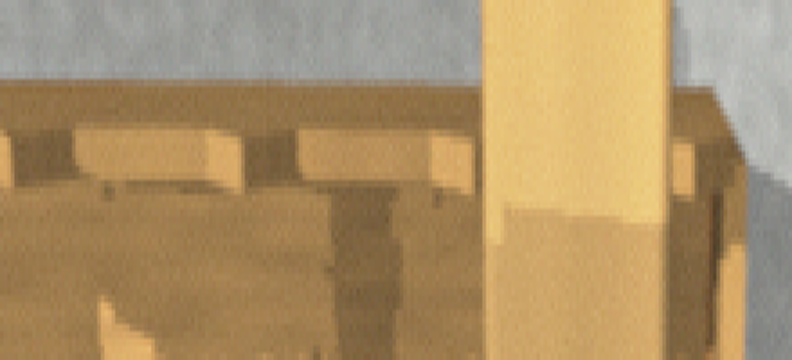

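The strip at (167–239) in the crop is the bottom of the -22 notch, exactly where the model puts it. The spindle centre is about 1.5 mm off in y. I correct that and lower.

>>> arm_command --xyz '[[0.001,-0.0015,-0.02],[0.001,-0.0015,-0.045],[0.001,-0.0015,-0.07],[0.001,-0.0015,-0.09],[0.001,-0.0015,-0.099],[0.001,-0.0015,-0.103],[0.001,-0.0015,-0.106],[0.001,-0.0015,-0.108],[0.001,-0.0015,-0.108]]' --rot '[[0,0,0],[0,0,0],[0,0,0],[0,0,0],[0,0,0],[0,0,0],[0,0,0],[0,0,0],[0,0,0]]'

```text
time: 24.0
ee_pos: [0.559, -0.2801, 0.0774]
eef_rot: [1.0, -0.017, 0.001, 0.0]
ft_force: [0.3, -0.4, 0.3]
width: 0.0175
grip_force: 25.0
```

>>> arm_command --xyz '[[0,0,-0.001],[0,0,-0.002],[0,0,-0.002]]' --rot '[[0,0,0],[0,0,0],[0,0,0]]'

```text
time: 24.25
ee_pos: [0.5593, -0.2804, 0.0765]
eef_rot: [1.0, -0.018, 0.001, 0.001]
ft_force: [-2.3, 0.5, 8.8]
width: 0.0171
grip_force: 25.0
```

>>> arm_command --xyz '[[0,0,0.001],[0,0,0.001],[0,0,0.001],[0,0,0.001],[0,0,0.02],[0,0,0.05],[0,0,0.09],[0,0,0.12]]' --rot '[[0,0,0],[0,0,0],[0,0,0],[0,0,0],[0,0,0],[0,0,0],[0,0,0],[0,0,0]]' --grip 0.33

```text
time: 24.92
ee_pos: [0.5587, -0.2801, 0.1971]
eef_rot: [1.0, -0.018, 0.0, 0.0]
ft_force: [0.1, -0.4, 1.2]
width: 0.0287
grip_force: 0.0
```

```bash
python3 - <<'E'
from h import *
s=r.read_state(); print(s['ee_pos'],s['width'])
im,m=snap('top')
cv2.imwrite('pics/t4.png',np.hstack([cv2.resize(im[185:300,390:520,::-1],(400,354),interpolation=cv2.INTER_CUBIC),cv2.resize(im[185:300,200:330,::-1],(400,354),interpolation=cv2.INTER_CUBIC)]))
im=im.copy(); im[:190]=0; im[295:]=0; im[:,350:]=0; spindles('top',im,m)
E
```

```text
[ 0.55871291 -0.2801116   0.19706519] 0.02869537424259233
top [224. 233.] [0.5593 0.3368] ang -7.8 [0.022 0.162]
top [260. 235.] [0.5588 0.2505] ang -8.2 [0.022 0.162]
```

View pics/t4.png

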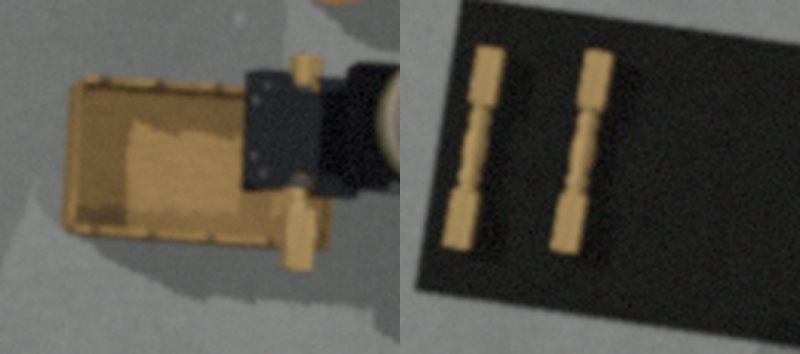

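First spindle seated. Next is the one at about (260,235).

>>> arm_command --xyz '[[0,0.03,0],[0,0.07,0],[0,0.11,0],[0,0.15,0],[0,0.19,0],[0,0.23,0],[0,0.27,0],[0,0.31,0],[0,0.35,0],[0,0.39,0],[0,0.43,0],[0,0.46,0],[-0.002,0.49,0],[-0.002,0.515,0],[-0.002,0.532,0],[-0.002,0.532,0],[-0.002,0.532,0]]' --rot '[[0,0,0],[0,0,-0.01],[0,0,-0.02],[0,0,-0.03],[0,0,-0.04],[0,0,-0.05],[0,0,-0.06],[0,0,-0.07],[0,0,-0.08],[0,0,-0.09],[0,0,-0.1],[0,0,-0.106],[0,0,-0.106],[0,0,-0.106],[0,0,-0.106],[0,0,-0.106],[0,0,-0.106]]' --grip 0.6

```text
time: 26.38
ee_pos: [0.5561, 0.2526, 0.1941]
eef_rot: [0.998, -0.07, -0.0, -0.0]
ft_force: [1.1, 0.0, -1.0]
width: 0.0521
grip_force: 0.0
```

```bash
python3 - <<'E'
from h import *
s=r.read_state(); print(s['ee_pos'],s['width'])
im,m=snap('wrist'); spindles('wrist',im,m)
E
```

```text
[0.55608623 0.25262166 0.19412502] 0.05206987949945246
wrist [319. 212.] [0.5544 0.2526] ang -8.2 [0.022 0.164]
wrist [228. 221.] [0.5547 0.3383] ang -7.9 [0.026 0.165]
wrist [191. 359.] [0.423  0.4062] ang -17.2 [0.023 0.08 ]
wrist [452. 359.] [0.3862 0.1368] ang -0.0 [0.024 0.081]
```

>>> arm_command --xyz '[[0,0,-0.035],[0,0,-0.07],[0,0,-0.105],[0,0,-0.14],[0,0,-0.165],[0,0,-0.18],[0,0,-0.19],[0,0,-0.19],[0,0,-0.19],[0,0,-0.19]]' --rot '[[0,0,0],[0,0,0],[0,0,0],[0,0,0],[0,0,0],[0,0,0],[0,0,0],[0,0,0],[0,0,0],[0,0,0]]'

```text
time: 27.27
ee_pos: [0.5576, 0.2516, 0.0057]
eef_rot: [0.997, -0.071, 0.001, -0.0]
ft_force: [-0.7, -0.5, -0.7]
width: 0.052
grip_force: 0.0
```

>>> arm_command --xyz '[[0,0,0],[0,0,0],[0,0,0],[0,0,0],[0,0,0],[0,0,0],[0,0,0],[0,0,0],[0,0,0]]' --rot '[[0,0,0],[0,0,0],[0,0,0],[0,0,0],[0,0,0],[0,0,0],[0,0,0],[0,0,0],[0,0,0]]' --grip 0

```text
time: 28.02
ee_pos: [0.5565, 0.2518, 0.0046]
eef_rot: [0.998, -0.071, 0.0, 0.0]
ft_force: [-0.5, 0.4, 0.6]
width: 0.0173
grip_force: 25.0
```

>>> arm_command --xyz '[[0,0,0.02],[0,0,0.06],[0,0,0.1],[0,0,0.14],[0,0,0.17],[0,0,0.18],[0,0,0.18],[0,0,0.18]]' --rot '[[0,0,0],[0,0,0],[0,0,0],[0,0,0],[0,0,0],[0,0,0],[0,0,0],[0,0,0]]'

```text
time: 28.68
ee_pos: [0.5564, 0.2515, 0.1838]
eef_rot: [0.998, -0.071, -0.0, 0.0]
ft_force: [-1.2, -0.9, -1.2]
width: 0.0171
grip_force: 25.0
```

>>> arm_command --xyz '[[0,-0.03,0],[0,-0.07,0],[0,-0.11,0],[0,-0.15,0],[0,-0.19,0],[0,-0.23,0],[0.002,-0.27,0],[0.004,-0.31,0],[0.005,-0.35,0],[0.005,-0.38,0],[0.005,-0.401,0],[0.005,-0.401,0],[0.005,-0.401,0]]' --rot '[[0,0,0.01],[0,0,0.02],[0,0,0.03],[0,0,0.04],[0,0,0.05],[0,0,0.06],[0,0,0.07],[0,0,0.08],[0,0,0.09],[0,0,0.1],[0,0,0.106],[0,0,0.106],[0,0,0.106]]'

```text
time: 29.77
ee_pos: [0.5601, -0.1506, 0.182]
eef_rot: [1.0, -0.019, -0.002, -0.001]
ft_force: [0.9, 0.5, 0.3]
width: 0.0175
grip_force: 25.0
```

```bash
cat >> h.py <<'E'
def held():
    s=r.read_state(); im,m=snap('wrist'); z=s['ee_pos'][2]+.0185
    c=im[100:260,230:420]; h,sa,v=cv2.split(cv2.cvtColor(c,cv2.COLOR_RGB2HSV))
    # edges: project expected top far face corners and sharpen by gradient near them
    g=cv2.GaussianBlur(im,(3,3),0).astype(int)
    e=np.array(s['ee_pos'])
    rows=range(150,225,8); out=[]
    for row in rows:
        d=np.abs(np.diff(g[row,240:400],axis=0)).sum(1); L=40+np.argmax(d[40:80]); R=80+np.argmax(d[80:120])
        a=ray(m,240.5+L,row,z);b=ray(m,240.5+R,row,z); out.append([(a[0]+b[0])/2,(a[1]+b[1])/2,a[1]-b[1]])
    o=np.array(out); d=np.abs(np.diff(g[100:200,320],axis=0)).sum(1); t=np.argsort(d)[::-1][:3]+100.5
    print('ee',e.round(4),s['width'].round(4)); print(o.round(4)); print('far end x',[ray(m,320,k,z)[0].round(4) for k in t],t)
E
python3 - <<'E'
from h import *
held()
im,m=snap('wrist'); cv2.imwrite('pics/w5.png',im[100:400,120:520,::-1].repeat(2,0).repeat(2,1))
im,m=snap('top'); im=im.copy(); im[:190]=0; im[295:]=0; im[:,350:]=0; spindles('top',im,m)
E
```

```text
Traceback (most recent call last):
  File "h.py", line 37, in held
    print('ee',e.round(4),s['width'].round(4)); print(o.round(4)); print('far end x',[ray(m,320,k,z)[0].round(4) for k in t],t)
                          ^^^^^^^^^^^^^^^^
AttributeError: 'float' object has no attribute 'round'
```

```bash
sed -i "s/s\['width'\].round(4)/s['width']/" h.py; python3 - <<'E'
from h import *
held()
im,m=snap('top'); im=im.copy(); im[:190]=0; im[295:]=0; im[:,350:]=0; spindles('top',im,m)
E
```

```text
ee [ 0.5606 -0.1488  0.1825] 0.017329184304231398
[[ 0.6334 -0.1521  0.0187]
 [ 0.6305 -0.1522  0.0191]
 [ 0.6276 -0.153   0.0211]
 [ 0.6248 -0.1493  0.0239]
 [ 0.6218 -0.1494  0.0236]
 [ 0.6188 -0.1491  0.0234]
 [ 0.6158 -0.1495  0.0247]
 [ 0.6127 -0.1494  0.0249]
 [ 0.6095 -0.1491  0.0246]
 [ 0.6064 -0.149   0.0248]]
far end x [np.float64(0.6406), np.float64(0.6409), np.float64(0.6238)] [129.5 128.5 176.5]
top [224. 234.] [0.5593 0.3366] ang -7.8 [0.021 0.162]
```

>>> arm_command --xyz '[[0,0.0005,-0.02],[0,0.0005,-0.045],[0,0.0005,-0.07],[0,0.0005,-0.09],[0,0.0005,-0.099],[0,0.0005,-0.103],[0,0.0005,-0.106],[0,0.0005,-0.108],[0,0.0005,-0.109],[0,0.0005,-0.11],[0,0.0005,-0.11]]' --rot '[[0,0,0],[0,0,0],[0,0,0],[0,0,0],[0,0,0],[0,0,0],[0,0,0],[0,0,0],[0,0,0],[0,0,0],[0,0,0]]'

```text
time: 30.83
ee_pos: [0.5624, -0.1485, 0.0765]
eef_rot: [1.0, -0.018, 0.001, 0.0]
ft_force: [-2.7, 1.9, 7.4]
width: 0.0171
grip_force: 25.0
```

>>> arm_command --xyz '[[0,0,0.001],[0,0,0.001],[0,0,0.001],[0,0,0.001],[0,0,0.02],[0,0,0.05],[0,0,0.09],[0,0,0.12],[0,0,0.12]]' --rot '[[0,0,0],[0,0,0],[0,0,0],[0,0,0],[0,0,0],[0,0,0],[0,0,0],[0,0,0],[0,0,0]]' --grip 0.33

```text
time: 31.58
ee_pos: [0.5645, -0.149, 0.2013]
eef_rot: [1.0, -0.018, 0.005, 0.001]
ft_force: [1.5, -0.2, -0.6]
width: 0.0285
grip_force: 0.0
```

>>> arm_command --xyz '[[0,0.03,0],[0,0.07,0],[0,0.11,0],[0,0.15,0],[0,0.19,0],[0,0.23,0],[0,0.27,0],[0,0.31,0],[0,0.35,0],[0,0.39,0],[-0.003,0.43,0],[-0.005,0.46,0],[-0.005,0.487,0],[-0.005,0.487,0],[-0.005,0.487,0]]' --rot '[[0,0,0],[0,0,-0.01],[0,0,-0.02],[0,0,-0.03],[0,0,-0.04],[0,0,-0.05],[0,0,-0.06],[0,0,-0.07],[0,0,-0.08],[0,0,-0.09],[0,0,-0.101],[0,0,-0.101],[0,0,-0.101],[0,0,-0.101],[0,0,-0.101]]' --grip 0.6

```text
time: 32.83
ee_pos: [0.5555, 0.3403, 0.1939]
eef_rot: [0.998, -0.066, -0.001, -0.0]
ft_force: [0.2, 0.1, -0.5]
width: 0.0518
grip_force: 0.0
```

```bash
python3 - <<'E'
from h import *
s=r.read_state(); print(s['ee_pos'],s['width'])
im,m=snap('wrist'); spindles('wrist',im,m)
im,m=snap('scene'); cv2.imwrite('pics/s6.png',cv2.resize(im[150:330,80:480,::-1],(800,360),interpolation=cv2.INTER_CUBIC))
E
```

```text
[0.5554879  0.34027104 0.19393215] 0.05179813114994069
wrist [321. 211.] [0.5548 0.3377] ang -8.0 [0.022 0.165]
wrist [190. 359.] [0.4214 0.4934] ang -15.5 [0.023 0.08 ]
wrist [452. 359.] [0.3864 0.2235] ang 0.3 [0.081 0.024]
```

View pics/s6.png

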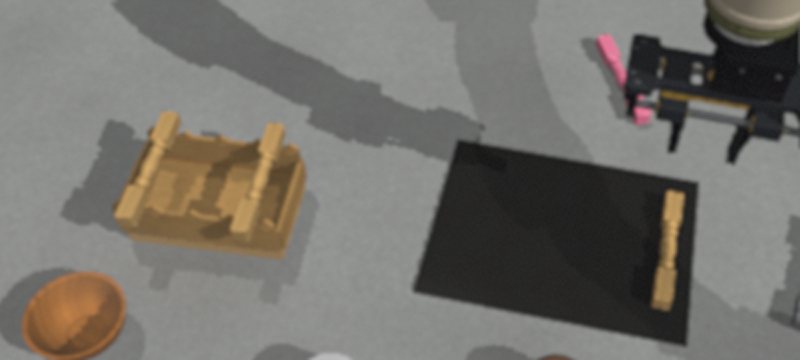

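Both spindles lie across the box, at (150,165) and (258,178) in the crop, and the third is still on the mat at (668,250). I take it.

>>> arm_command --xyz '[[0,0,-0.035],[0,0,-0.07],[0,0,-0.105],[0,0,-0.14],[0,0,-0.165],[0,0,-0.18],[0,0,-0.19],[0,0,-0.19],[0,0,-0.19],[0,0,-0.19]]' --rot '[[0,0,0],[0,0,0],[0,0,0],[0,0,0],[0,0,0],[0,0,0],[0,0,0],[0,0,0],[0,0,0],[0,0,0]]'

```text
time: 33.77
ee_pos: [0.5575, 0.3375, 0.0052]
eef_rot: [0.998, -0.069, 0.001, -0.0]
ft_force: [0.5, -0.2, -0.5]
width: 0.0524
grip_force: 0.0
```

>>> arm_command --xyz '[[0,0,0],[0,0,0],[0,0,0],[0,0,0],[0,0,0],[0,0,0],[0,0,0],[0,0,0],[0,0,0]]' --rot '[[0,0,0],[0,0,0],[0,0,0],[0,0,0],[0,0,0],[0,0,0],[0,0,0],[0,0,0],[0,0,0]]' --grip 0

```text
time: 34.52
ee_pos: [0.5565, 0.3383, 0.0046]
eef_rot: [0.998, -0.068, 0.0, 0.0]
ft_force: [0.4, 0.8, -0.0]
width: 0.0176
grip_force: 25.0
```

>>> arm_command --xyz '[[0,0,0.02],[0,0,0.06],[0,0,0.1],[0,0,0.14],[0,0,0.17],[0,0,0.18],[0,0,0.18],[0,0,0.18]]' --rot '[[0,0,0],[0,0,0],[0,0,0],[0,0,0],[0,0,0],[0,0,0],[0,0,0],[0,0,0]]'

```text
time: 35.18
ee_pos: [0.5564, 0.3381, 0.1838]
eef_rot: [0.998, -0.068, -0.0, 0.0]
ft_force: [0.5, -0.1, -1.6]
width: 0.0177
grip_force: 25.0
```

>>> arm_command --xyz '[[0,-0.03,0],[0,-0.07,0],[0,-0.11,0],[0,-0.15,0],[0,-0.19,0],[0,-0.23,0],[0,-0.27,0],[0,-0.31,0],[0,-0.35,0],[0,-0.39,0],[0,-0.43,0],[0,-0.47,0],[0.0015,-0.51,0],[0.0015,-0.54,0],[0.0015,-0.565,0],[0.0015,-0.574,0],[0.0015,-0.574,0],[0.0015,-0.574,0],[0.0015,-0.574,0]]' --rot '[[0,0,0.01],[0,0,0.02],[0,0,0.03],[0,0,0.04],[0,0,0.05],[0,0,0.06],[0,0,0.07],[0,0,0.08],[0,0,0.09],[0,0,0.101],[0,0,0.101],[0,0,0.101],[0,0,0.101],[0,0,0.101],[0,0,0.101],[0,0,0.101],[0,0,0.101],[0,0,0.101],[0,0,0.101]]'

```text
time: 36.77
ee_pos: [0.5581, -0.2333, 0.1837]
eef_rot: [1.0, -0.016, -0.001, -0.001]
ft_force: [0.5, 0.2, -0.5]
width: 0.017
grip_force: 25.0
```

```bash
python3 - <<'E'
from h import *
held()
im,m=snap('wrist','w7.png')
E
```

```text
ee [ 0.5581 -0.2333  0.1837] 0.016997850334580518
[[ 0.6309 -0.2364  0.0187]
 [ 0.628  -0.2363  0.0188]
 [ 0.625  -0.2382  0.023 ]
 [ 0.6222 -0.2361  0.019 ]
 [ 0.6192 -0.236   0.0184]
 [ 0.6162 -0.2359  0.0185]
 [ 0.6131 -0.2358  0.0186]
 [ 0.6101 -0.2336  0.0222]
 [ 0.607  -0.2345  0.0212]
 [ 0.6037 -0.2359  0.0174]]
far end x [np.float64(0.6391), np.float64(0.6387), np.float64(0.6212)] [126.5 127.5 176.5]
```

View pics/w7.png

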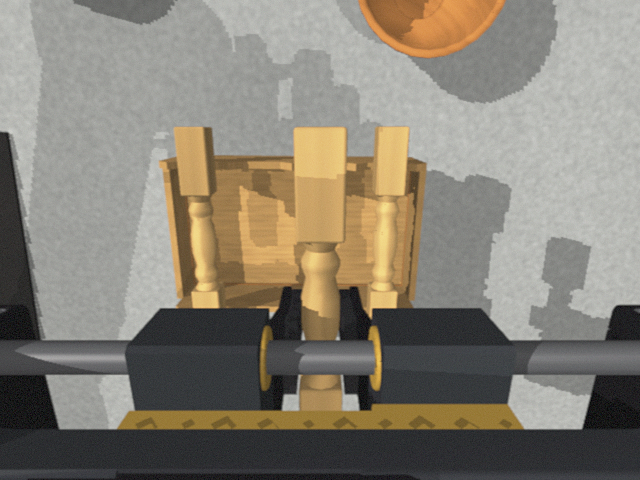

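Both seated spindles are at (195,200) and (391,200), and the third is held straight over the -22 notch pair. The remaining 2 mm is arm settling lag.

>>> arm_command --xyz '[[0,0,0],[0,0,-0.02],[0,0,-0.045],[0,0,-0.07],[0,0,-0.09],[0,0,-0.099],[0,0,-0.103],[0,0,-0.106],[0,0,-0.108],[0,0,-0.109],[0,0,-0.11],[0,0,-0.11]]' --rot '[[0,0,0],[0,0,0],[0,0,0],[0,0,0],[0,0,0],[0,0,0],[0,0,0],[0,0,0],[0,0,0],[0,0,0],[0,0,0],[0,0,0]]'

```text
time: 37.87
ee_pos: [0.5588, -0.2359, 0.0764]
eef_rot: [1.0, -0.018, 0.001, 0.0]
ft_force: [-2.9, 1.3, 6.0]
width: 0.0175
grip_force: 25.0
```

>>> arm_command --xyz '[[0,0,0.001],[0,0,0.001],[0,0,0.001],[0,0,0.001],[0,0,0.02],[0,0,0.05],[0,0,0.09],[0,0,0.13],[-0.03,0.03,0.16],[-0.06,0.06,0.18],[-0.09,0.1,0.2],[-0.12,0.14,0.2],[-0.12,0.18,0.2],[-0.12,0.22,0.2],[-0.12,0.26,0.2],[-0.12,0.26,0.2]]' --rot '[[0,0,0],[0,0,0],[0,0,0],[0,0,0],[0,0,0],[0,0,0],[0,0,0],[0,0,0],[0,0,0],[0,0,0],[0,0,0],[0,0,0],[0,0,0],[0,0,0],[0,0,0],[0,0,0]]' --grip 0.33

```text
time: 39.2
ee_pos: [0.4372, 0.0286, 0.2753]
eef_rot: [1.0, -0.016, 0.001, 0.0]
ft_force: [0.3, 0.6, -0.3]
width: 0.0286
grip_force: 0.0
```

```bash
python3 - <<'E'
from h import *
im,m=snap('top'); im2,m2=snap('scene')
cv2.imwrite('pics/f.png',np.hstack([cv2.resize(im[185:300,390:520,::-1],(400,354),interpolation=cv2.INTER_CUBIC),cv2.resize(im2[185:291,110:230,::-1],(400,354),interpolation=cv2.INTER_CUBIC)]))
c=np.array([.559,-.214]);yaw=-.035
im=im.copy(); im[:,:400]=0; spindles('top',im,m,.085)
E
```

```text
top [415. 237.] [ 0.5617 -0.12  ] ang -1.3 [0.021 0.118]
top [599. 459.] [ 0.0775 -0.5371] ang 12.3 [0.102 0.033]
```

View pics/f.png

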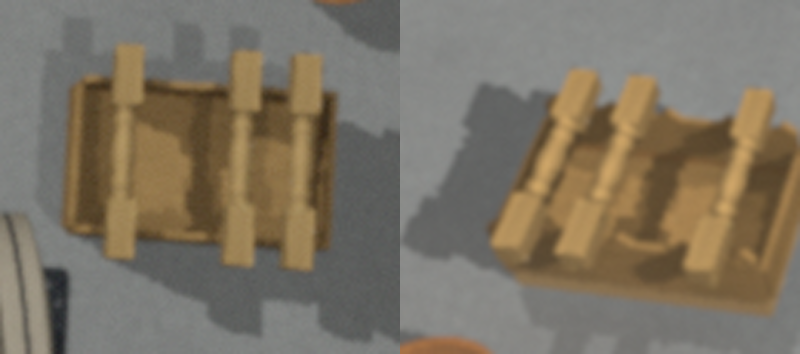

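The final views show three spindles level across the box, each in its own notch pair, with all flaps upright and the mat empty.

```bash
python3 -c "
from bench import r
print(r.close_job())"
```

```text
the job is handed in; nothing more can be done
None
```

The carton is folded with all four flaps upright, all three spindles from the mat lie across it in their own notch pairs, and the job is handed in at about 39 s; the hand-in call returned no verdict.

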